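# Pin the swing arm of the desk mount into its fork

### The arm

A 6-joint arm with a two-finger parallel gripper is mounted at the origin on the work surface. World frame = base frame: x ahead of the robot, y to its left, z up, the work surface at z = 0. Lengths are in m, angles in degrees, forces in N, time in s.
With the tool pointing down it reaches from about 0.4 to 0.825 m from the base axis. Payload 7 kg.
Tool frame: the origin (TCP) lies on the centre line of the jaws, within the pads' length; the fingertips stand 8 mm ahead of it and the grasp point (between the pads) lies 11 mm behind it (r.tcp_to_tips is the distance from the TCP to the fingertips, in m); z points along the fingers, y is the direction in which the jaws open and shut (so a half turn about z gives the same grasp; the last joint's range is limited). The gripper opens to 88 mm and grips with 3 to 60 N. Pads are 19 mm wide; open, the fingers measure 130 mm over their backs; the gripper's body (78 mm by 193 mm) begins 47 mm behind the grasp point.
Start: joints at [-56.144, 20.546, 0.682, 0, -70.136, -16.507], TCP at [0.201, -0.644, 0.235] pointing down, gripper open.
Joint ranges: [-176.03, 176.03], [-82.01, 121.73], [-58.28, 71.71], [-173.87, 95.51], [-174.79, -0.11], [-173.66, 173.66]. Speed limits (degrees/s): [136.94, 136.94, 172.46, 180, 180, 180].

### API

Orientations are given as [roll, pitch, yaw] about the fixed x, y, z axes, in that order (R = Rz(yaw) Ry(pitch) Rx(roll)).
In Python, from plant import r gives the robot as it stands.
- The arm moves only by the tool drive_tool, never from a script. Its argument "plan" is text: rows parted by semicolons, each of 4 numbers parted by spaces: the shift along the tool's x, y, z in cm, then the turn about the tool's z in rad. A call has 1 to 8 rows; each row is the pose to reach, as a shift and turn from the pose commanded when the call began, along the tool's axes at that moment; what a row does not reach only later rows make up. A row lasts 1/8 s, in which the tool goes at most 62.5 mm and 10.7 degrees, less where a joint would pass 70% of its speed; a pose out of reach is approached as far as the arm can. A call with a gripper value outside its range is refused whole. "fingers" is the closure, from -1 (fully open) to 1 (shut), set as the call begins (left out, the last holds). The fingers move at their own pace and stop on an object; "squeeze" is the grip in N (left out, the last holds). Time passes only in rows, so rows that repeat a pose let the fingers close. It gives the time, the measured TCP pose, the force and the opening at its end, in the units of the state.
- r.get_state(): the state, without advancing time (a new reading comes with each control period).
- r.capture(name): name is "scene" or "top"; returns a dict with "frame" (384x512x3 uint8, red, green, blue), "fovy" (degrees; the focal length in pixels is half the picture's height over the tangent of half this angle, whatever the lens; pixels are square), "cx", "cy" (the principal point, pixels), "rvec" (rotation vector, rad) and "tvec" (3), from world to camera coordinates, as OpenCV has them. Camera axes: x right, y down, z forward; pixel columns grow to the right and rows downward; lengths in m; the calibration is good to about 2 mm. A picture is of the moment at which its call begins. There is no depth.
- r.close_job(): hands the job in, once; it reports no verdict.
The state is a dict: "time_s": time; "joints": joint angles; "qd": joint speeds; "joint_torque": joint torques, N m; "tcp_pos": TCP position; "eef_rot": TCP orientation; "contact_force": force on the tool from outside, world axes, zero at the start; "moment": the same for the moment, N m; "gripper_width": finger opening in m.
Only numpy, scipy, OpenCV 4.12 (cv2) and the standard library are available. Lean on these libraries where they do the work, as an engineer would, in place of code of your own. Each camera call takes 0.05 s, during which the arm holds its last target. There are 200 camera calls.

### The job

Lock the swing arm of the desk mount: take the steel clevis pin from its wooden block and thread it down through the fork's upper ear, the arm's end plate and the lower ear, swinging the arm gently by its stud until the holes are felt to line up. Press the pin fully home, past its spring catch, so that its head sits down on the fork; do not force the arm against the pin, which would make its end plate slip in its clamp, and do not hammer the pin in. Let go, and leave the pedals, the coaster and the screwdriver where they are.

Things in the scene. Friction and masses are not known exactly. Their poses are not given: they have to be found in the camera images.
- mount: Fixed desk mount: steel plate 70 x 262 x 12 mm with an aluminium fork: two ears 36 mm (x) by 40 mm (y), lower 12 to 30 mm and upper 46 to 62 mm above the desk, joined by a web at y 20 to 34 mm. Origin on the desk below the fork's vertical hole. z up; y points from the arm's pivot, 170 mm away at -y, to the fork.
- fork_mouth (a point): Mouth of the fork's vertical hole, on its axis at the upper ear's top face, 62 mm above the desk; axes as the mount's. The hole, 11.5 mm wide with a 1.5 mm chamfer, runs through both ears and ends on the base plate 12 mm above the desk.
- plunger: Sprung steel ball reaching 2.5 mm into the hole in the lower ear, origin at its centre 22 mm above the desk. It stops a falling pin about 6 to 12 mm short of home; 5 to 16 N straight down on the head pushes the pin past it to its seat, where friction keeps it.
- swing_arm: Flat steel arm 30 mm wide, 10 mm thick, on a vertical pivot; origin on the pivot 33 mm above the desk, y along the arm to the fork, z up. Friction about 1.3 N at the stud. Seen from above it can swing from 0.12 rad clockwise to 0.19 rad anticlockwise of the line to the fork; it starts 0.16 to 0.18 anticlockwise, so it must go clockwise (its end moves to the mount's +x).
- pivot_top (a point): Top of the arm's pivot bolt, 51 mm above the desk. The arm's far end is a plate 102 mm across and 32 mm long, 33 to 43 mm above the desk, always between the ears; its 11.5 mm hole is 170 mm from the pivot and up to 18 mm to either side of the arm's centre line, different each time and not among the poses given, so the right angle must be felt.
- plate_slip (a joint): How far the end plate has slipped sideways (m, to the arm's x) in the clamp that holds it to the arm; 0 at the start and meant to stay there. It slips only if the arm is forced on after the pin has blocked it: at about 5 N on the pin, which is 7 N at the stud.
- stud_mid (a point): Point on the axis of the upright round steel stud on the swing arm, 118 mm from the pivot (52 mm from the fork's hole when in line), 73 mm above the desk. The stud is 14 mm in diameter, its top 93 mm above the desk: grip or push the arm by it, from above.
- pin_mid (a point): Centre of the loose steel clevis pin (about 90 g), 34 mm above its tip; z from tip to head. Shank 10 mm wide, 44 mm long, foot tapered to 8 mm over 3 mm; round head 24 mm wide, 24 mm high. It starts upright in its block, tip 10 mm above the desk.
- pin: The same pin, origin at its tip. Stood in the upper ear it rests on the arm's end plate (tip 43 mm above the desk); it drops by itself when the holes line up and from then on blocks the arm. Stopped by the ball its tip is 24 to 30 mm up; home, with its head on the upper ear, 18 mm.
- pin_block: Fixed dark wooden block 60 x 60 x 40 mm holding the pin in a loose 13 mm hole 30 mm deep; origin at the centre of its underside.
- white_pedal: White effects pedal, 118 x 70 x 48 mm with a footswitch and two knobs up to 66 mm high, bystander; origin at the centre of its underside.
- yellow_pedal: Yellow effects pedal of the same shape, bystander; origin at the centre of its underside.
- coaster: Round ceramic coaster, 96 mm across, 8 mm thick, bystander; origin at the centre of its underside.
- screwdriver: Screwdriver with a green grip lying on the desk, bystander; origin on the desk under its middle.
There are look-alikes about, which are no part of the job. What is meant by the pin is not blue, and is the smaller of those in its own colour.

How it is judged (in metres and radians):
At the end, for the whole second after the job is handed in: The pin is through both ears and the end plate and fully home: its centre within 2.5 mm of the fork hole's axis and its head within 1.5 mm of sitting on the upper ear, upright within 0.08 rad, at rest and released (horizontal distance between pin_mid and fork_mouth below 0.0025 m and z of pin_mid in the frame of fork_mouth below -0.0085 m and angle between the z axis of pin_mid and the z axis of fork_mouth, either way round below 0.08 rad and linear speed of pin below 0.02 m/s); the robot touches nothing.
It fails at once if the arm is forced against the pin, so that its end plate slips more than 1.5 mm in its clamp (value of joint plate_slip above 0.0015 m or value of joint plate_slip below -0.0015 m).
It fails at once if the pin is hammered or jammed: more than 40 N between the pin and the mount (contact force between pin and mount above 40 N).
It fails at once if a bystander is disturbed (moved more than 15 mm) (distance of any of white_pedal, yellow_pedal, coaster, screwdriver from where it was at the start of the episode above 0.015 m).
It also fails if it takes over 58 s, if anything falls off the work surface, if the arm or the gripper's body presses on something with over 40 N, if the wrist force passes 120 N, or if a joint passes its speed limit or range.

## Working session

There is one attempt and no reset: what is moved stays moved. The work goes in short steps, Python scripts to look and compute and a tool call to move; the robot and the scene stay as the last step left them, time stands still between calls to the robot, and variables do not carry over. Pictures are saved under pics/ and viewed, about 8 in all and at most 12, crops included, and the job is handed in when it is done.

Besides the shell and the picture viewer there is one more tool, called after "Call:" by a JSON object that holds its "method" and its "body". drive_tool: Moves the arm, as the interface text tells. Its arguments: {"type":"object","properties":{"plan":{"type":"string"},"fingers":{"type":"number"},"squeeze":{"type":"number"}},"required":["plan"]}

```bash
mkdir -p pics; ls
cat > h.py <<'E'
import numpy as np, cv2
from plant import r
def cam(n):
    d=r.capture(n); f=d['frame'].shape[0]/2/np.tan(np.radians(d['fovy'])/2)
    K=np.array([[f,0,d['cx']],[0,f,d['cy']],[0,0,1.]])
    return d,K
def save(d,p,crop=None,s=1):
    im=d['frame'][:,:,::-1]
    if crop: x0,y0,x1,y1=crop; im=im[y0:y1,x0:x1]
    cv2.imwrite(p,cv2.resize(im,None,fx=s,fy=s,interpolation=cv2.INTER_CUBIC))
def ray(d,K,uv):
    R=cv2.Rodrigues(np.array(d['rvec'],float))[0];t=np.array(d['tvec'],float).ravel()
    return -R.T@t, R.T@np.linalg.inv(K)@np.array([uv[0],uv[1],1.])
def atz(d,K,uv,z):
    c,v=ray(d,K,uv); return c+v*(z-c[2])/v[2]
def tri(a,b):
    A=np.zeros((3,3));B=np.zeros(3);cs=[]
    for c,v in (a,b):
        v=v/np.linalg.norm(v);P=np.eye(3)-np.outer(v,v);A+=P;B+=P@c;cs.append((P,c))
    x=np.linalg.solve(A,B);return x,[np.linalg.norm(P@(x-c)) for P,c in cs]
def proj(d,K,p):
    return cv2.projectPoints(np.array(p,float).reshape(-1,3),np.array(d['rvec'],float),np.array(d['tvec'],float),K,None)[0].reshape(-1,2)
E
python3 - <<'E'
from h import *
import pickle
o={}
for n in('scene','top'):
    d,K=cam(n);o[n]=(d,K)
    print(n,d.keys(),d['fovy'],d['cx'],d['cy'],ray(d,K,(256,192)))
pickle.dump(o,open('c0.pkl','wb'))
im=[o[n][0]['frame'] for n in o]
save(o['scene'][0],'pics/s0.png',s=1.55);save(o['top'][0],'pics/t0.png',s=1.55)
print(r.get_state())
E
```

```text
pics
scene dict_keys(['frame', 'fovy', 'cx', 'cy', 'rvec', 'tvec']) 56.70820836552239 254.21850445054702 192.24210339071308 (array([1.11305643, 0.00484664, 0.82466931]), array([-0.57646412, -0.03136922, -0.81653574]))
top dict_keys(['frame', 'fovy', 'cx', 'cy', 'rvec', 'tvec']) 57.77229316744762 259.83063960196245 192.078034926494 (array([ 0.56300487, -0.00816434,  0.91886901]), array([ 0.03108452, -0.01260573, -0.9994979 ]))
{'time_s': 0.1, 'joints': array([-5.61438038e+01,  2.05859190e+01,  6.40159967e-01, -1.71465822e-02,
       -7.01346881e+01, -1.65072946e+01]), 'qd': array([-0.02152511, -0.1523653 ,  0.15529922,  0.01992543,  0.12652981,
        0.03931495]), 'joint_torque': array([-3.51215691e-03, -5.84161448e+01,  2.93750560e+01,  7.01547593e+00,
        1.01445973e-02, -4.00712236e-05]), 'tcp_pos': array([ 0.20113726, -0.64390822,  0.23374279]), 'eef_rot': array([ 1.79918288e+02, -7.40453843e-03, -1.62656931e+02]), 'contact_force': array([-0.34125649, -0.09221006, -0.23563877]), 'moment': array([-0.03904572,  0.0437326 , -0.07144197]), 'gripper_width': 0.08776127002882626}
```

View pics/s0.png

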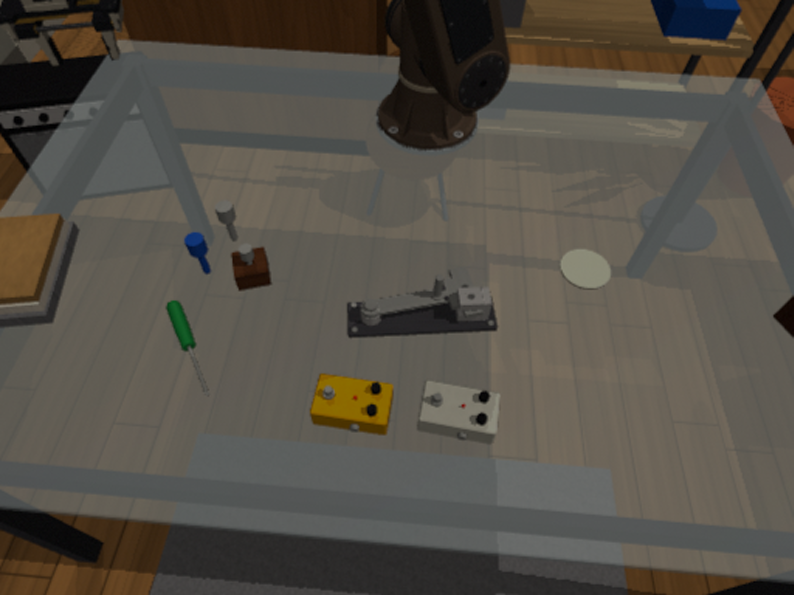

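View pics/t0.png

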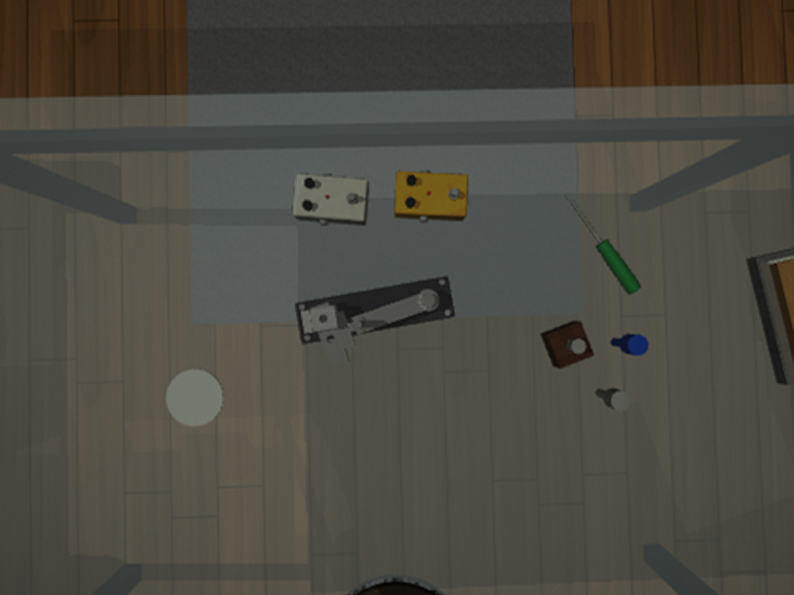

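Scene view: the candidate pins are grey in the wooden block (s0 246,252; t0 578,346), larger grey standing loose (226,213; 620,400) and blue (196,245; 636,345). The grey one in the block fits: it isn't blue, it's the smaller grey one, and it's in the block. The mount runs from pivot (t0 428,299) to fork (323,319). I'll confirm and measure in one enlarged mosaic.

Run:
```python
from h import *
import pickle
o=pickle.load(open('c0.pkl','rb'))
def c(n,x0,y0,w,h,s):
    im=o[n][0]['frame'][y0:y0+h,x0:x0+w,::-1];im=cv2.convertScaleAbs(im,alpha=1.5)
    return cv2.resize(im,(w*s,h*s),interpolation=cv2.INTER_CUBIC)
# tiles 400x300
t=[c('scene',218,165,110,60,0 or 4)[:240,:400],c('scene',110,120,100,70,4)[:240,:400],c('top',188,172,100,60,4)[:240],c('top',345,200,100,60,4)[:240]]
cv2.imwrite('pics/m1.png',np.vstack([np.hstack(t[:2]),np.hstack(t[2:])]))
```

```text
(no output)
```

View pics/m1.png

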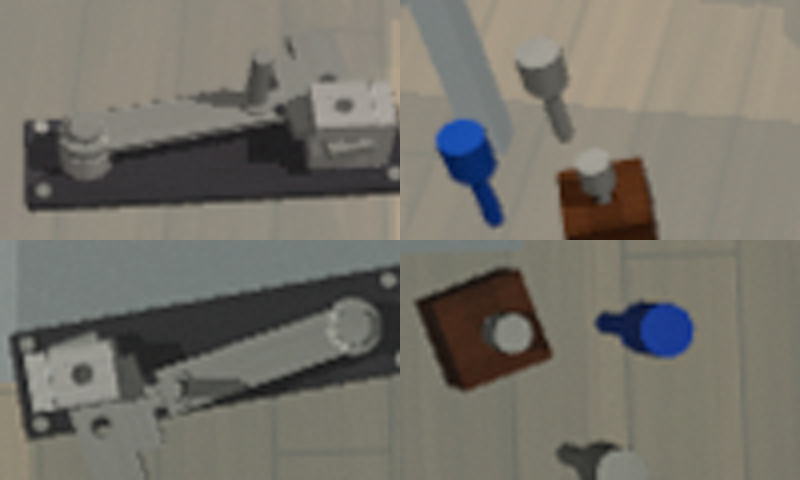

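Confirmed: the block pin's head is about 36 px wide in the crop, against 48 px for the loose grey one. The plate's hole also shows, in the top crop at (101,427) and in the scene crop at (328,78). Next I'll triangulate these points.

Run:
```python
from h import *
import pickle
o=pickle.load(open('c0.pkl','rb'))
S=lambda x,y,ox,oy:((x+.5)/4-.5+ox,(y+.5)/4-.5+oy)
P={'fork':(S(345,104,218,165),S(83,134,188,172),.062),'plate':(S(328,78,218,165),S(101,187,188,172),.043),
'stud':(S(262,52,218,165),S(172,148,188,172),.093),'pivot':(S(83,124,218,165),S(353,86,188,172),.051),
'pinhead':(S(195,162,110,120),S(113,93,345,200),.078)}
for k,(a,b,z) in P.items():
    x,e=tri(ray(*o['scene'],a),ray(*o['top'],b));print(k,x.round(4),np.round(e,4),'atz',atz(*o['scene'],a,z).round(4),atz(*o['top'],b,z).round(4))
```

```text
fork [0.5605 0.0994 0.065 ] [0.0012 0.0012] atz [0.5581 0.101  0.062 ] [0.5604 0.0986 0.062 ]
plate [0.5271 0.0906 0.0478] [0.0006 0.0006] atz [0.5235 0.0917 0.043 ] [0.5269 0.0905 0.043 ]
stud [0.551  0.0423 0.1017] [0.0004 0.0004] atz [0.5442 0.0431 0.093 ] [0.5509 0.0425 0.093 ]
pivot [ 0.5858 -0.0691  0.0552] [0.0007 0.0007] atz [ 0.583  -0.0703  0.051 ] [ 0.5859 -0.0687  0.051 ]
pinhead [ 0.507  -0.2983  0.0805] [0.0014 0.0014] atz [ 0.5052 -0.2978  0.078 ] [ 0.5069 -0.3007  0.078 ]
```

```bash
cat >> h.py <<'E'
def go(x,y,z,yaw=None):
    s=r.get_state();p=s['tcp_pos'];e=np.radians(s['eef_rot'])
    R=cv2.Rodrigues(np.array([0,0,e[2]]))[0]@cv2.Rodrigues(np.array([0,e[1],0]))[0]@cv2.Rodrigues(np.array([e[0],0,0]))[0]
    d=R.T@(np.array([x,y,z])-p)*100
    t=0 if yaw is None else -((np.radians(yaw)-e[2]+np.pi)%(2*np.pi)-np.pi)
    print('t',round(s['time_s'],2),'move cm',d.round(2),'turn',round(t,3),'pos',p.round(4),s['eef_rot'].round(2),'F',s['contact_force'].round(2),'w',round(s['gripper_width'],4))
E
python3 -c "
from h import *
go(.507,-.299,.16,-81.5)"
```

```text
t 0.1 move cm [-39.48  23.79   7.4 ] turn -1.416 pos [ 0.2011 -0.6439  0.2337] [ 1.7992e+02 -1.0000e-02 -1.6266e+02] F [-0.34 -0.09 -0.24] w 0.0878
```

Call:
{"method": "drive_tool", "body": {"plan": "-4.9 3 0.5 -0.177; -9.9 6 1 -0.354; -14.8 8.9 1.5 -0.531; -19.7 11.9 2.5 -0.708; -24.7 14.9 4 -0.885; -29.6 17.8 5 -1.06; -34.5 20.8 6.4 -1.24; -39.5 23.8 7.4 -1.416", "fingers": -0.2}}

```text
time_s: 1.1
tcp_pos: [0.508, -0.2976, 0.1598]
eef_rot: [180.0, 0.0, -81.2]
contact_force: [1.2, -1.4, 0.5]
gripper_width: 0.0526
```

Call:
{"method": "drive_tool", "body": {"plan": "0 0 0 0; 0 0 0 0"}}

```text
time_s: 1.35
tcp_pos: [0.5071, -0.299, 0.1602]
eef_rot: [179.9, 0.0, -81.5]
contact_force: [0.8, -0.4, 0.2]
gripper_width: 0.0527
```

Run:
```python
from h import *
go(.507,-.299,.057,-81.5)
a=cam('top');b=cam('scene')
def c(o,x0,y0,w,h,s):
    im=cv2.convertScaleAbs(o[0]['frame'][y0:y0+h,x0:x0+w,::-1],alpha=1.5)
    return cv2.resize(im,(w*s,h*s),interpolation=cv2.INTER_CUBIC)
cv2.imwrite('pics/g1.png',np.hstack([c(b,100,100,100,140,4),c(a,320,150,100,140,4)]))
```

```text
t 1.35 move cm [ 0.    0.   10.32] turn -0.0 pos [ 0.5071 -0.299   0.1602] [ 1.7995e+02  2.0000e-02 -8.1520e+01] F [ 0.79 -0.37  0.25] w 0.0527
```

View pics/g1.png

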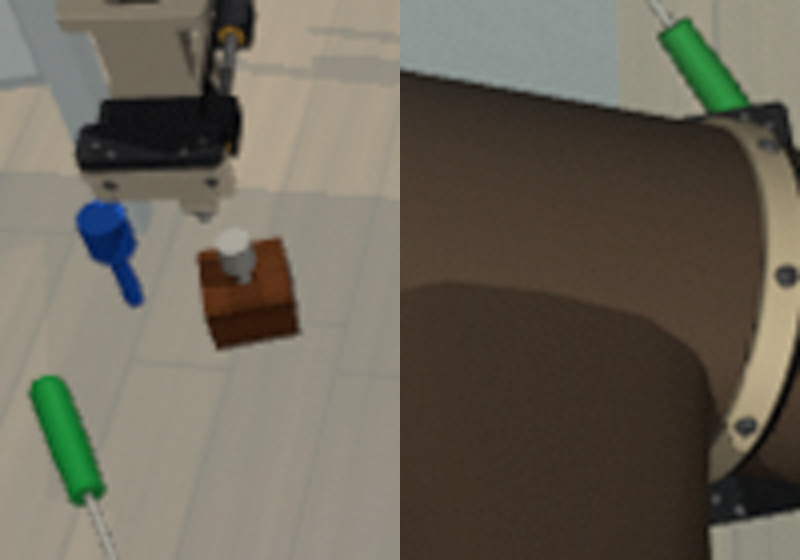

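The scene crop shows the open fingers, tip at about (204,215), above and left of the pin head at (235,240), as expected from the height difference. The arm blocks the top view. Descending.

Call:
{"method": "drive_tool", "body": {"plan": "0 0 3 0; 0 0 6 0; 0 0 8.5 0; 0 0 9.5 0; 0 0 10.3 0; 0 0 10.3 0"}}

```text
time_s: 2.2
tcp_pos: [0.5073, -0.2997, 0.0578]
eef_rot: [-180.0, -0.0, -81.5]
contact_force: [-0.5, 0.2, 1.6]
gripper_width: 0.0527
```

Call:
{"method": "drive_tool", "body": {"plan": "0 0 0 0; 0 0 0 0; 0 0 0 0; 0 0 0 0; 0 0 0 0; 0 0 0 0", "fingers": 1, "squeeze": 15}}

```text
time_s: 2.95
tcp_pos: [0.5075, -0.2994, 0.0578]
eef_rot: [-180.0, -0.0, -81.5]
contact_force: [-0.0, 0.2, 2.0]
gripper_width: 0.024
```

Call:
{"method": "drive_tool", "body": {"plan": "0 0 -1 0; 0 0 -3 0; 0 0 -6 0; 0 0 -9 0; 0 0 -11 0; 0 0 -12 0; 0 0 -12 0"}}

```text
time_s: 3.82
tcp_pos: [0.5074, -0.2993, 0.178]
eef_rot: [-179.9, -0.0, -81.5]
contact_force: [-0.4, 0.4, -1.5]
gripper_width: 0.0236
```

Run:
```python
from h import *
go(.5595,.0996,.16,-81.5)
```

```text
t 3.83 move cm [-38.68 -11.03   1.8 ] turn -0.0 pos [ 0.5074 -0.2993  0.178 ] [-1.7995e+02 -1.0000e-02 -8.1520e+01] F [-0.42  0.41 -1.5 ] w 0.0236
```

Call:
{"method": "drive_tool", "body": {"plan": "-4 -1.2 0 0; -9 -2.6 0 0; -14 -4 0 0; -19 -5.4 0 0; -24 -6.9 0 0; -29 -8.3 0 0; -34 -9.7 0 0; -38.7 -11.0 0 0"}}

```text
time_s: 4.82
tcp_pos: [0.5584, 0.1013, 0.1764]
eef_rot: [179.9, -0.0, -81.5]
contact_force: [0.4, -0.3, -0.7]
gripper_width: 0.0236
```

Call:
{"method": "drive_tool", "body": {"plan": "0 0 2 0; 0 0 4 0; 0 0 4.3 0; 0 0 4.3 0; 0 0 4.3 0"}}

```text
time_s: 5.45
tcp_pos: [0.5595, 0.0997, 0.1352]
eef_rot: [-179.9, 0.0, -81.5]
contact_force: [-0.7, -0.4, -1.4]
gripper_width: 0.0234
```

Run:
```python
from h import *
go(.5595,.0996,.11,-81.5)
a=cam('top');b=cam('scene')
import pickle;pickle.dump((a,b),open('c1.pkl','wb'))
def c(o,x0,y0,w,h,s):
    im=cv2.convertScaleAbs(o[0]['frame'][y0:y0+h,x0:x0+w,::-1],alpha=1.5)
    return cv2.resize(im,(w*s,h*s),interpolation=cv2.INTER_CUBIC)
cv2.imwrite('pics/g2.png',np.hstack([c(b,265,140,80,90,6),c(a,170,172,80,90,4)[:540,:320] if 0 else cv2.resize(c(a,180,150,80,135,4),(320,540))]))
s=r.get_state()['tcp_pos']
print('tip pred',proj(*b,[s-[0,0,.048]]),'fork pred',proj(*b,[[.5605,.0994,.065]]))
```

```text
t 5.45 move cm [0.01 0.01 2.52] turn -0.001 pos [0.5595 0.0997 0.1352] [-1.7994e+02  1.0000e-02 -8.1530e+01] F [-0.73 -0.42 -1.4 ] w 0.0234
tip pred [[304.63148239 185.30122927]] fork pred [[303.41215578 190.64530076]]
```

View pics/g2.png

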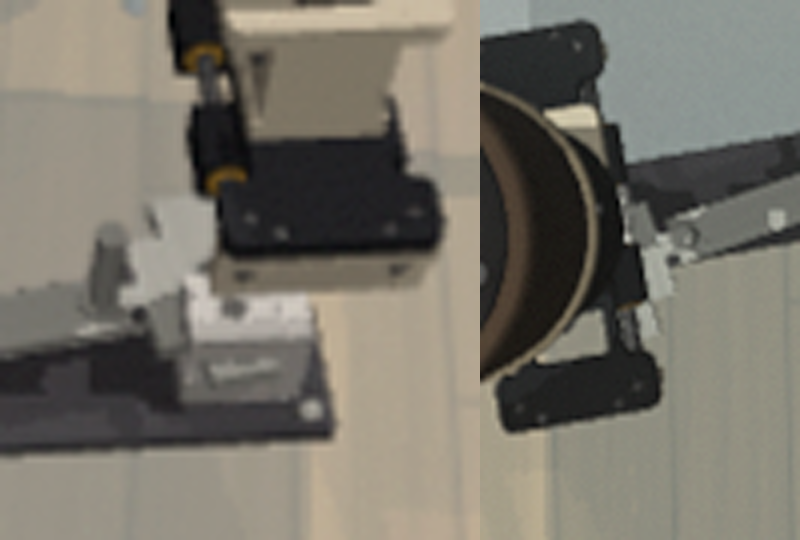

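The gripper hides the pin in both views, and its projected outline agrees with the pose. The cross-check of the measured heights shifts the fork estimate about +1 mm in x. Lowering gently and watching the force.

Call:
{"method": "drive_tool", "body": {"plan": "0 -0.1 1 0; 0 -0.1 2 0; 0 -0.1 2.3 0; 0 -0.1 2.5 0; 0 -0.1 2.6 0; 0 -0.1 2.7 0"}}

```text
time_s: 6.3
tcp_pos: [0.5602, 0.0999, 0.1077]
eef_rot: [-180.0, 0.0, -81.5]
contact_force: [-0.1, 1.1, -1.0]
gripper_width: 0.0238
```

Call:
{"method": "drive_tool", "body": {"plan": "0 0 0.1 0; 0 0 0.2 0; 0 0 0.3 0; 0 0 0.3 0"}}

```text
time_s: 6.8
tcp_pos: [0.5602, 0.0999, 0.1046]
eef_rot: [-180.0, 0.0, -81.5]
contact_force: [-0.2, 0.7, -1.6]
gripper_width: 0.0235
```

Call:
{"method": "drive_tool", "body": {"plan": "0 0 0.2 0; 0 0 0.4 0; 0 0 0.6 0; 0 0 0.8 0; 0 0 1.0 0; 0 0 1.1 0; 0 0 1.2 0"}}

```text
time_s: 7.68
tcp_pos: [0.5601, 0.0999, 0.0925]
eef_rot: [-180.0, -0.0, -81.5]
contact_force: [0.3, -0.9, -0.3]
gripper_width: 0.0236
```

Call:
{"method": "drive_tool", "body": {"plan": "0 0 0 0; 0 0 0 0; 0 0 0 0; 0 0 0 0", "fingers": -0.2}}

```text
time_s: 8.18
tcp_pos: [0.56, 0.0998, 0.0926]
eef_rot: [-180.0, 0.0, -81.5]
contact_force: [-0.2, -0.2, -0.5]
gripper_width: 0.0517
```

Call:
{"method": "drive_tool", "body": {"plan": "0 0 -1 0; 0 0 -3 0; 0 0 -5 0; 3 0 -6 0; 6 1 -6 0; 6 1 -6 0"}}

```text
time_s: 8.93
tcp_pos: [0.5587, 0.0375, 0.1535]
eef_rot: [-180.0, 0.0, -81.6]
contact_force: [-0.5, 0.4, 0.6]
gripper_width: 0.0524
```

Run:
```python
from h import *
go(.551,.043,.13,-81.5)
b=cam('scene')
save(b[0],'pics/g3.png',(210,130,350,235),5)
for n,p in dict(standing=[.5605,.0996,.111],stud=[.551,.0425,.093]).items(): print(n,(proj(*b,[p])-[210,130])*5)
```

```text
t 8.93 move cm [-0.65  0.69  2.35] turn -0.002 pos [0.5587 0.0375 0.1535] [-1.7996e+02  1.0000e-02 -8.1630e+01] F [-0.53  0.41  0.57] w 0.0524
standing [[479.15324626 250.37482085]]
stud [[363.91911391 248.36003564]]
```

View pics/g3.png

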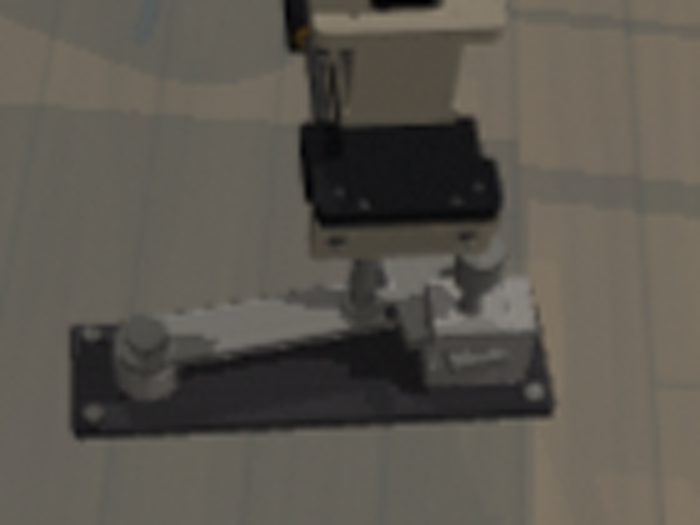

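Pin stands in the upper ear: head at (480,252), exactly where predicted for tip at 43 mm. The stud is visible at (365,270). Straddling the stud with the fingers next.

Call:
{"method": "drive_tool", "body": {"plan": "-0.75 0.7 1 0; -0.75 0.7 3 0; -0.75 0.7 5 0; -0.75 0.7 6 0; -0.75 0.7 6.6 0; -0.75 0.7 6.6 0"}}

```text
time_s: 9.72
tcp_pos: [0.5509, 0.0456, 0.0864]
eef_rot: [180.0, -0.0, -81.5]
contact_force: [-0.1, 1.1, -0.5]
gripper_width: 0.053
```

Call:
{"method": "drive_tool", "body": {"plan": "0 0 0 0; 0 0 0 0; 0 0 0 0", "fingers": 0.5, "squeeze": 5}}

```text
time_s: 10.1
tcp_pos: [0.5511, 0.0454, 0.0869]
eef_rot: [-180.0, 0.0, -81.5]
contact_force: [0.4, -1.5, -0.2]
gripper_width: 0.0281
```

Call:
{"method": "drive_tool", "body": {"plan": "0 -0.2 0 0; 0 -0.4 0 0; 0 -0.6 0 0; 0 -0.8 0 0; 0 -1.0 0 0; 0 -1.2 0 0; 0 -1.4 0 0; 0 -1.4 0 0"}}

```text
time_s: 11.1
tcp_pos: [0.5651, 0.0474, 0.0866]
eef_rot: [-180.0, -0.0, -81.5]
contact_force: [-1.7, -0.4, 0.0]
gripper_width: 0.022
```

Run:
```python
from h import *
go(.574,.048,.087)
b=cam('scene');a=cam('top')
s=lambda o,x,y,w,h,k:cv2.resize(cv2.convertScaleAbs(o[0]['frame'][y:y+h,x:x+w,::-1],alpha=1.4),(w*k,h*k),interpolation=cv2.INTER_CUBIC)
cv2.imwrite('pics/g4.png',np.hstack([s(b,250,130,100,120,4),s(a,180,150,100,120,4)]))
```

```text
t 11.1 move cm [ 0.07 -0.88 -0.04] turn 0 pos [0.5651 0.0474 0.0866] [-1.7998e+02 -1.0000e-02 -8.1520e+01] F [-1.71 -0.39  0.03] w 0.022
```

View pics/g4.png

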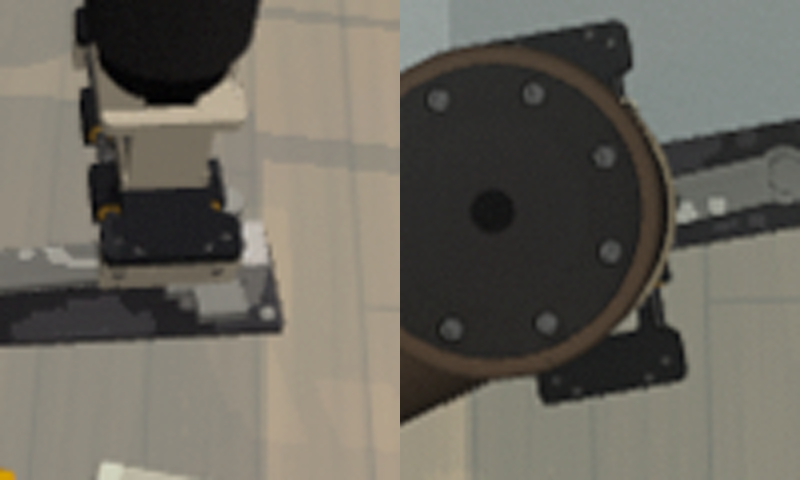

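The sliver of the pin head right of the gripper shows at scene crop (232,195), and the force of -1.7 N says the stud is moving. I'll watch that sliver numerically while pushing in small steps.

Call:
{"method": "drive_tool", "body": {"plan": "0 -0.1 0 0; 0 -0.2 0 0; 0 -0.3 0 0; 0 -0.4 0 0; 0 -0.5 0 0; 0 -0.5 0 0"}}

```text
time_s: 11.95
tcp_pos: [0.57, 0.0482, 0.0866]
eef_rot: [-180.0, 0.0, -81.5]
contact_force: [-1.3, 0.9, 0.6]
gripper_width: 0.0217
```

```bash
cat > chk.py <<'E'
from h import *
b=cam('scene')[0]['frame'].astype(int)
s=r.get_state();print(s['time_s'],s['tcp_pos'].round(4),s['contact_force'].round(1),round(s['gripper_width'],4))
print(b[172:196,304:318].mean(2).round().astype(int))
E
python3 chk.py
```

```text
12.0 [0.57   0.0482 0.0866] [-0.4  0.9 -0.3] 0.0221
[[ 39  72  95  95  95  96  95  96  94  94  98 102 110 109]
 [ 38  71  96  95  95  95  95  95  93  93  98 102 110 110]
 [ 32  63  97  97  97  97  97  97  94  94  98 102 110 109]
 [ 25  54  95  96  97  97  97  97  96  94  97 103 110 110]
 [ 22  45  84  99  98  98  98  97  96  94  98 102 110 110]
 [ 22  39  80 108 105 100  98  97  95  93  97 102 110 111]
 [ 22  37  77 108 107 106 100  97  95  94  98 103 110 110]
 [ 22  28  67 107 107 107 104  97  95  95  98 102 110 110]
 [ 21  20  61 108 107 106 104  95  95  94  98 103 110 110]
 [ 18  17  60 107 106 105  99  93  96  95  98 103 111 111]
 [ 33  24  60 105 102  93  87 100  99  97 101 106 113 113]
 [ 43  35  57  91  82  67  83  98  98  97 101 106 113 114]
 [ 30  24  36  53  59  71  91 100 103 102 105 107 114 114]
 [ 21  23  27  23  37  59  89 113 118 118 119 117 113 113]
 [ 22  21  22  22  24  30  81 130 130 132 132 125 113 114]
 [ 22  23  22  23  21  32  85 136 133 134 134 129 109 114]
 [ 21  22  23  22  21  29  85 138 134 133 132 122  99 113]
 [ 21  23  27  20  22  22  71 126 133 131 132 127 115 113]
 [ 23  33  48  28  19  22  50 100 131 131 132 129 115 110]
 [ 24  33  45  38  19  23  33  83 132 132 133 128 109  95]
 [ 21  23  23  24  21  22  36  89 136 134 132 133 123  87]
 [ 19  22  23  24  23  22  37  91 139 131 133 133 118  80]
 [ 21  22  21  21  23  22  48  98 131 134 134 132 118  89]
 [ 16  17  15  16  16  16  56 105 120 127 124 120 111  85]]
```

```bash
cat > chk.py <<'E'
from h import *
b=cam('scene')[0]['frame'].astype(int)
s=r.get_state();print(s['time_s'],s['tcp_pos'].round(4),s['contact_force'].round(1),'top patch (107 up,97 dropped)',b[178:181,307:310].mean().round(1))
E
python3 chk.py
```

```text
12.05 [0.5699 0.0482 0.0866] [-1.1  0.4  0.3] top patch (107 up,97 dropped) 106.8
```

Call:
{"method": "drive_tool", "body": {"plan": "0 -0.1 0 0; 0 -0.2 0 0; 0 -0.2 0 0"}}

```text
time_s: 12.42
tcp_pos: [0.5719, 0.0485, 0.0865]
eef_rot: [-180.0, -0.0, -81.5]
contact_force: [-1.4, 0.7, 0.6]
gripper_width: 0.0221
```

```bash
python3 chk.py
```

```text
12.475 [0.5719 0.0485 0.0866] [-1.2 -0.   0.3] top patch (107 up,97 dropped) 105.9
```

Call:
{"method": "drive_tool", "body": {"plan": "0 -0.05 0 0; 0 -0.1 0 0; 0 -0.1 0 0"}}

```text
time_s: 12.85
tcp_pos: [0.5728, 0.0486, 0.0866]
eef_rot: [-180.0, -0.0, -81.5]
contact_force: [-2.2, 1.5, -0.3]
gripper_width: 0.0221
```

```bash
python3 chk.py
```

```text
12.9 [0.5728 0.0486 0.0866] [-1.2  0.8 -0.8] top patch (107 up,97 dropped) 99.1
```

Run:
```python
from h import *
b=cam('scene')[0]['frame'].astype(int)
print(b[174:192,304:316].mean(2).round().astype(int))
```

```text
[[ 32  61  96  98  98  97  98  96  94  95  98 103]
 [ 27  58 100 102 100  98  97  97  95  94  98 103]
 [ 25  48  88 104 103 101  98  97  95  94  98 102]
 [ 21  39  77 104 103 103 101  96  95  95  98 102]
 [ 22  37  75 104 103 101  97  97  95  95  98 103]
 [ 23  28  65 103 103  97  89  96  95  95  98 102]
 [ 23  21  57  97  95  88  91  97  95  95  98 103]
 [ 21  21  43  73  71  78  93  98  96  95  98 104]
 [ 20  16  33  61  72  81  99 100  99  97 102 107]
 [ 32  22  34  63  73  82  98  99  98  97 101 107]
 [ 43  36  41  70  75  87  98 100 103 101 105 108]
 [ 24  24  43  63  78 101 101 113 119 118 119 117]
 [ 21  25  32  33  55  89 103 131 129 132 132 125]
 [ 23  22  22  22  24  32  86 136 133 134 134 129]
 [ 22  24  22  23  22  30  85 138 134 133 132 122]
 [ 22  22  22  21  23  21  70 126 133 132 132 128]
 [ 23  24  26  23  19  21  49 101 132 132 132 129]
 [ 22  31  42  34  21  22  32  84 132 133 134 129]]
```

The head has leaned about 2 px toward -x but not dropped: its foot is starting to tip over the edge of the arriving hole. Continuing in 0.5 mm steps.

Call:
{"method": "drive_tool", "body": {"plan": "0 -0.05 0 0; 0 -0.1 0 0; 0 -0.1 0 0"}}

```text
time_s: 13.32
tcp_pos: [0.5738, 0.0488, 0.0866]
eef_rot: [-180.0, -0.0, -81.5]
contact_force: [-1.8, 0.3, 0.4]
gripper_width: 0.0219
```

```bash
cat > chk.py <<'E'
from h import *
b=cam('scene')[0]['frame'].astype(int)
s=r.get_state();print(s['time_s'],s['tcp_pos'].round(4),s['contact_force'].round(1))
print(b[172:190,306:311].mean(2).round().astype(int).T)
E
python3 chk.py
```

```text
13.375 [0.5738 0.0488 0.0866] [-1.4  1.3  0.5]
[[ 95  95  95 100  88  76  75  64  56  43  30  31  33  37  27  22  22  23]
 [ 95  94  98 102 104 104 103 104  97  71  57  61  64  68  48  21  22  21]
 [ 95  95  98 100 102 103 104 103  93  67  72  73  75  82  71  21  23  22]
 [ 96  95  97  98 100 103 101  97  88  78  81  82  87 102  88  30  29  23]
 [ 96  95  97  97  98 100  97  89  92  94  97  98  97 102 104  86  85  70]]
```

Call:
{"method": "drive_tool", "body": {"plan": "0 -0.05 0 0; 0 -0.1 0 0; 0 -0.1 0 0"}}

```text
time_s: 13.75
tcp_pos: [0.5748, 0.0489, 0.0866]
eef_rot: [-180.0, -0.0, -81.5]
contact_force: [-1.2, 0.3, 0.0]
gripper_width: 0.0218
```

```bash
python3 chk.py
```

```text
13.8 [0.5748 0.0489 0.0866] [-1.5  0.6 -1.2]
[[ 95  96  99 100  88  78  75  65  57  42  28  27  33  41  39  23  22  22]
 [ 94  96  98 102 105 104 104 104  97  71  54  54  64  74  69  22  21  22]
 [ 96  96  98 100 102 103 104 102  94  68  72  73  75  89  92  30  21  22]
 [ 96  94  97  98 101 102 101  96  87  78  81  82  87 108 110  64  40  21]
 [ 96  96  98  97  98  99  96  89  92  93  98  98  98 102 110 111  94  70]]
```

Call:
{"method": "drive_tool", "body": {"plan": "0 -0.05 0 0; 0 -0.05 0 0; 0 -0.1 0 0; 0 -0.1 0 0"}}

```text
time_s: 14.3
tcp_pos: [0.5758, 0.0491, 0.0866]
eef_rot: [-180.0, 0.0, -81.5]
contact_force: [-1.4, 1.2, 0.4]
gripper_width: 0.0217
```

```bash
python3 chk.py
```

```text
14.35 [0.5757 0.0491 0.0866] [-1.5  0.6  0.7]
[[ 95  96 100 103  88  78  76  66  58  48  30  28  30  33  36  24  24  23]
 [ 95  95  99 103 104 104 104 104  99  78  53  55  61  66  71  35  23  22]
 [ 96  95  98 100 102 103 104 103  94  69  71  72  75  89  98  61  22  23]
 [ 96  95  97  98 101 102 101  97  89  78  79  79  88 108 116  92  41  22]
 [ 96  95  97  98  98 100  97  90  92  94  98  98  98 101 110 110  94  70]]
```

Call:
{"method": "drive_tool", "body": {"plan": "0 -0.05 0 0; 0 -0.05 0 0"}}

```text
time_s: 14.6
tcp_pos: [0.5764, 0.0491, 0.0866]
eef_rot: [-180.0, -0.0, -81.5]
contact_force: [-1.5, 0.3, -0.8]
gripper_width: 0.0221
```

```bash
python3 chk.py
```

```text
14.65 [0.5764 0.0491 0.0866] [-0.8  0.6  0.1]
[[ 95  96  97  94  82  74  71  61  56  54  45  37  37  50  54  34  22  22]
 [ 94  96  97  97  97  97  97  97  97  95  84  77  80  95  97  57  22  23]
 [ 95  95  99  98  98  98  98  98  98  98  99 102 106 107  99  63  22  22]
 [ 96  95  98  98  98  97  97  98  97  98  98  98 101 107 102  83  39  21]
 [ 96  95  97  97  97  98  97  98  98  99  99  98  98 101 110 110  94  71]]
```

The head left its old rows (175–181), so the pin dropped at stud x of about 0.572, as predicted. Backing off, opening and rising.

Call:
{"method": "drive_tool", "body": {"plan": "0 0.15 0 0; 0 0.3 0 0; 0 0.3 0 0; 0 0.3 0 0", "fingers": -0.1}}

```text
time_s: 15.15
tcp_pos: [0.5733, 0.0487, 0.0866]
eef_rot: [-180.0, 0.0, -81.5]
contact_force: [0.5, -0.2, 0.1]
gripper_width: 0.0474
```

Call:
{"method": "drive_tool", "body": {"plan": "0 0 -1 0; 0 0 -3 0; 0 0 -6 0; 3 0 -9 0; 8 0 -12 0; 13 0 -12 0; 13 0 -12 0"}}

```text
time_s: 16.02
tcp_pos: [0.5926, -0.0827, 0.2076]
eef_rot: [-179.9, -0.0, -81.7]
contact_force: [-0.4, -0.1, -1.0]
gripper_width: 0.0482
```

Run:
```python
from h import *
b=cam('scene');a=cam('top');go(.5605,.0996,.12)
import pickle;pickle.dump((a,b),open('c2.pkl','wb'))
s=lambda o,x,y,w,h,k:cv2.resize(cv2.convertScaleAbs(o[0]['frame'][y:y+h,x:x+w,::-1],alpha=1.4),(w*k,h*k),interpolation=cv2.INTER_CUBIC)
cv2.imwrite('pics/g5.png',np.hstack([s(b,275,150,65,75,6),s(a,180,175,65,75,6)]))
for z in(.111,.098,.092,.086): print(z,(proj(*b,[[.5595,.0996,z]])-[275,150])*6+2.5,(proj(*a,[[.5605,.0994,z]])-[180,175])*6+[392.5,2.5])
```

```text
t 16.12 move cm [-18.28   0.52   8.7 ] turn 0 pos [ 0.5923 -0.0805  0.207 ] [-179.98    0.    -81.61] F [-0.16  0.09  0.48] w 0.0484
0.111 [[187.48657115 181.06336799]] [[544.89950582 183.94405622]]
0.098 [[183.3994893  199.53973111]] [[549.33117966 183.72421368]]
0.092 [[181.54519079 207.92240946]] [[551.32941893 183.6250868 ]]
0.086 [[179.71068244 216.21562298]] [[553.29877676 183.52739265]]
```

View pics/g5.png

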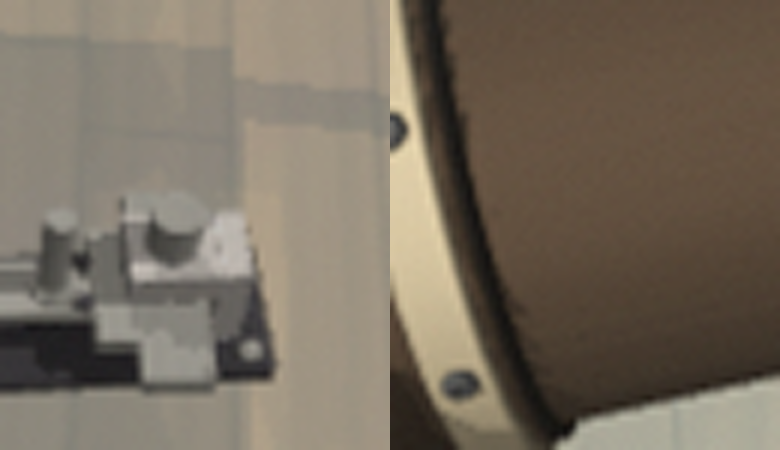

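The pin's head top is at (182,211), which matches z of about 0.091: dropped through and stopped on the ball. Closing the fingers to press it from above.

Call:
{"method": "drive_tool", "body": {"plan": "-4 0.1 0 0; -9 0.3 0 0; -14 0.4 1 0; -18.3 0.5 3 0; -18.3 0.5 6 0; -18.3 0.5 8.7 0; -18.3 0.5 9.2 0; -18.3 0.5 9.2 0", "fingers": 1}}

```text
time_s: 17.12
tcp_pos: [0.5606, 0.1009, 0.1151]
eef_rot: [-180.0, -0.0, -81.5]
contact_force: [-0.3, 0.3, 0.5]
gripper_width: 0.0005
```

Call:
{"method": "drive_tool", "body": {"plan": "0 0 0.2 0; 0 0 0.4 0; 0 0 0.6 0; 0 0 0.8 0; 0 0 0.9 0; 0 0 0.95 0; 0 0 1.0 0; 0 0 1.0 0"}}

```text
time_s: 18.12
tcp_pos: [0.5604, 0.1004, 0.1045]
eef_rot: [180.0, -0.0, -81.5]
contact_force: [-0.2, 0.7, -0.8]
gripper_width: 0.0006
```

Fingertips are at 0.0965, still above the head. On down in small steps.

Call:
{"method": "drive_tool", "body": {"plan": "0 0 0.1 0; 0 0 0.2 0; 0 0 0.3 0; 0 0 0.35 0; 0 0 0.4 0; 0 0 0.45 0; 0 0 0.5 0; 0 0 0.5 0"}}

```text
time_s: 19.12
tcp_pos: [0.5604, 0.1004, 0.0995]
eef_rot: [180.0, 0.0, -81.5]
contact_force: [0.7, 0.7, 0.2]
gripper_width: 0.0006
```

Call:
{"method": "drive_tool", "body": {"plan": "0 0 0.05 0; 0 0 0.1 0; 0 0 0.15 0; 0 0 0.15 0"}}

```text
time_s: 19.62
tcp_pos: [0.5604, 0.1004, 0.098]
eef_rot: [180.0, -0.0, -81.5]
contact_force: [0.3, -0.2, 0.1]
gripper_width: 0.0004
```

Call:
{"method": "drive_tool", "body": {"plan": "0 0 0.05 0; 0 0 0.1 0; 0 0 0.1 0"}}

```text
time_s: 20.0
tcp_pos: [0.5604, 0.1004, 0.097]
eef_rot: [180.0, -0.0, -81.5]
contact_force: [0.3, -0.2, 0.5]
gripper_width: 0.0006
```

Call:
{"method": "drive_tool", "body": {"plan": "0 0 0.05 0; 0 0 0.1 0; 0 0 0.1 0"}}

```text
time_s: 20.38
tcp_pos: [0.5604, 0.1004, 0.096]
eef_rot: [180.0, -0.0, -81.5]
contact_force: [-0.5, 0.4, 0.6]
gripper_width: 0.0007
```

Call:
{"method": "drive_tool", "body": {"plan": "0 0 0.05 0; 0 0 0.1 0; 0 0 0.1 0"}}

```text
time_s: 20.75
tcp_pos: [0.5604, 0.1004, 0.095]
eef_rot: [180.0, 0.0, -81.5]
contact_force: [0.5, 0.4, 0.6]
gripper_width: 0.0005
```

Call:
{"method": "drive_tool", "body": {"plan": "0 0 0.05 0; 0 0 0.1 0; 0 0 0.1 0"}}

```text
time_s: 21.12
tcp_pos: [0.5609, 0.1004, 0.0946]
eef_rot: [-179.9, 0.0, -81.5]
contact_force: [-0.7, -0.8, 5.0]
gripper_width: 0.0006
```

Contact at 5 N with the fingertips at about 0.0866, close to home height (0.086). Pressing a little more to see whether it moves or is solid.

Call:
{"method": "drive_tool", "body": {"plan": "0 0 0.03 0; 0 0 0.05 0; 0 0 0.05 0"}}

```text
time_s: 21.5
tcp_pos: [0.561, 0.1005, 0.0944]
eef_rot: [-179.9, 0.0, -81.5]
contact_force: [-0.7, -1.5, 7.9]
gripper_width: 0.0003
```

```bash
python3 -c "
from h import *
print(r.tcp_to_tips);go(.56,.1,.094)"
```

```text
0.008
t 21.5 move cm [0.03 0.11 0.04] turn 0 pos [0.561  0.1005 0.0944] [-179.92    0.    -81.5 ] F [-0.75 -1.52  7.92] w 0.0003
```

Call:
{"method": "drive_tool", "body": {"plan": "0 0 0.03 0; 0 0 0.05 0; 0 0 0.05 0"}}

```text
time_s: 21.88
tcp_pos: [0.5613, 0.1005, 0.0943]
eef_rot: [-179.9, 0.0, -81.5]
contact_force: [-1.7, -1.8, 10.7]
gripper_width: 0.0005
```

Call:
{"method": "drive_tool", "body": {"plan": "0 0 0.03 0; 0 0 0.05 0; 0 0 0.05 0"}}

```text
time_s: 22.25
tcp_pos: [0.5614, 0.1005, 0.0943]
eef_rot: [-179.9, -0.0, -81.5]
contact_force: [-3.3, -0.3, 14.1]
gripper_width: 0.0004
```

Call:
{"method": "drive_tool", "body": {"plan": "0 0 0.03 0; 0 0 0.05 0; 0 0 0.05 0"}}

```text
time_s: 22.62
tcp_pos: [0.5615, 0.1005, 0.0942]
eef_rot: [-179.8, -0.0, -81.5]
contact_force: [-4.5, 0.1, 17.8]
gripper_width: 0.0006
```

Solid at 17.8 N, above the ball's 16 N maximum, with the fingertips at 0.0862. Retreating for a look from both cameras.

Call:
{"method": "drive_tool", "body": {"plan": "0 0 -0.3 0; 0 0 -1 0; 0 0 -3 0; 0 0 -6 0; 0 0 -10 0; 4 0 -12 0; 8 0 -12 0"}}

```text
time_s: 23.5
tcp_pos: [0.5732, 0.021, 0.2142]
eef_rot: [-179.8, 0.0, -81.4]
contact_force: [-0.2, -0.5, -0.4]
gripper_width: 0.0005
```

Call:
{"method": "drive_tool", "body": {"plan": "6 0 0 0; 12 0 0 0; 18 0 0 0; 24 0 0 0; 30 0 0 0; 33 0 0 0; 33 0 0 0"}}

```text
time_s: 24.38
tcp_pos: [0.6203, -0.3074, 0.2108]
eef_rot: [179.9, 0.0, -81.7]
contact_force: [-0.6, 0.5, -0.3]
gripper_width: 0.0006
```

Run:
```python
from h import *
import pickle
b=cam('scene');a=cam('top');go(.5605,.0996,.12)
pickle.dump((a,b),open('c3.pkl','wb'));_,b0=pickle.load(open('c2.pkl','rb'))
s=lambda o,x,y,w,h,k:cv2.resize(cv2.convertScaleAbs(o[0]['frame'][y:y+h,x:x+w,::-1],alpha=1.4),(w*k,h*k),interpolation=cv2.INTER_CUBIC)
cv2.imwrite('pics/g6.png',np.hstack([s(b0,280,165,45,60,6),s(b,280,165,45,60,6),s(a,185,180,43,60,6)]))
```

```text
t 24.48 move cm [-40.91  -0.     9.17] turn 0 pos [ 0.6205 -0.3052  0.2114] [ 1.7994e+02  4.0000e-02 -8.1570e+01] F [-0.71  0.35 -0.49] w 0.0007
```

View pics/g6.png

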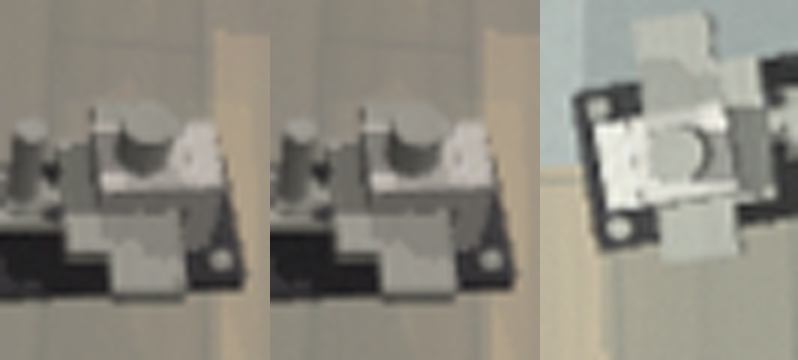

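Run:
```python
from h import *
import pickle
_,b0=pickle.load(open('c2.pkl','rb'));a,b=pickle.load(open('c3.pkl','rb'))
g=lambda o:o[0]['frame'].astype(np.float32).mean(2)
print('col304 before',g(b0)[178:200,303:306].mean(1).round().astype(int));print('col304 after ',g(b)[178:200,303:306].mean(1).round().astype(int))
p0=np.array([.5602,.0998])
m=proj(*b,[[.5602,.0998,z] for z in(.062,.086,.092,.098)]);print('pred offsets from mouth',(m-m[0]).round(2))
# head lateral edges / top edge rel. to fork top edges
s=lambda o,x,y,w,h,k:cv2.resize(cv2.convertScaleAbs(o[0]['frame'][y:y+h,x:x+w,::-1],alpha=1.6),(w*k,h*k),interpolation=cv2.INTER_CUBIC)
cv2.imwrite('pics/g7.png',np.hstack([s(pickle.load(open('c0.pkl','rb'))['scene'],290,172,32,40,12),s(b,290,172,32,40,12)]))
```

```text
col304 before [ 96  96  96  99 106 105 105 105 105 104  93  53  55  56  57  63  88 109
  95  66  69  69]
col304 after  [ 97  97  97  99 104 106 106 106 107 106  99  70  55  56  57  62  85 110
  96  67  69  69]
pred offsets from mouth [[ 0.    0.  ]
 [ 1.19 -5.38]
 [ 1.5  -6.76]
 [ 1.81 -8.16]]
```

View pics/g7.png

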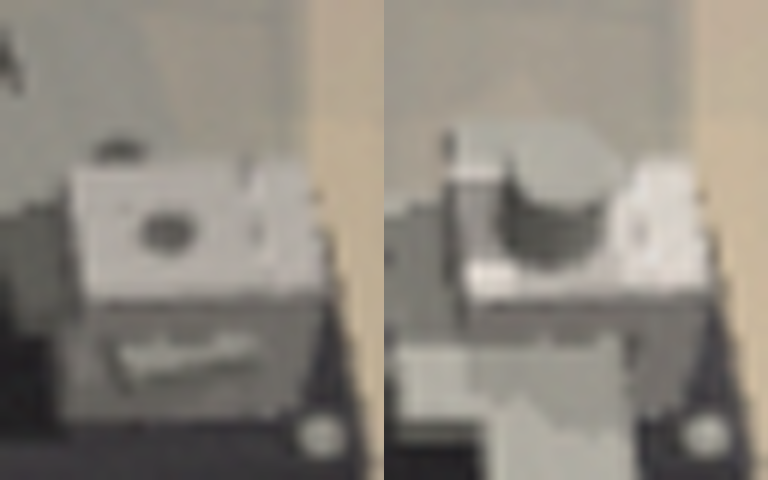

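Left: the bare fork mouth at (167,232). Right: the head top at (566,162), which is 5.8 px above the mouth. The prediction is 5.4 px for home and 6.8 px or more on the ball, so the pin is near home. It shifted about 0.3–0.4 px down during the press. There's plenty of time, so I'll press once more, a little harder and centred, to make sure it is seated.

Call:
{"method": "drive_tool", "body": {"plan": "-6 0 0 0; -12 0 0 0; -18 0 0 0; -24 0 0 0; -30 0 0 0; -36 0 0 0; -40.9 0 0 0; -40.9 0 2 0"}}

```text
time_s: 25.48
tcp_pos: [0.5605, 0.1041, 0.1938]
eef_rot: [-179.8, 0.1, -81.2]
contact_force: [0.3, -0.7, -0.9]
gripper_width: 0.0009
```

Call:
{"method": "drive_tool", "body": {"plan": "0 0 3 0; 0 0 6 0; 0 0 8 0; 0 0 8.7 0; 0 0 9 0; 0 0 9 0"}}

```text
time_s: 26.22
tcp_pos: [0.5609, 0.0998, 0.1028]
eef_rot: [-179.9, 0.0, -81.5]
contact_force: [0.7, -0.8, 0.8]
gripper_width: 0.0006
```

```bash
python3 -c "
from h import *
go(.5605,.0998,.0955)"
```

```text
t 26.23 move cm [-0.01  0.04  0.73] turn 0 pos [0.5609 0.0998 0.1028] [-1.7994e+02  2.0000e-02 -8.1490e+01] F [ 0.71 -0.81  0.81] w 0.0006
```

Call:
{"method": "drive_tool", "body": {"plan": "0 0 0.2 0; 0 0 0.4 0; 0 0 0.6 0; 0 0 0.7 0; 0 0 0.75 0; 0 0 0.8 0; 0 0 0.8 0"}}

```text
time_s: 27.1
tcp_pos: [0.5609, 0.0994, 0.0944]
eef_rot: [-180.0, 0.0, -81.5]
contact_force: [0.3, -0.0, 3.4]
gripper_width: 0.0004
```

Call:
{"method": "drive_tool", "body": {"plan": "0 0 0.04 0; 0 0 0.08 0; 0 0 0.12 0; 0 0 0.16 0; 0 0 0.16 0"}}

```text
time_s: 27.72
tcp_pos: [0.5611, 0.0995, 0.0942]
eef_rot: [-179.9, -0.0, -81.5]
contact_force: [-4.0, -0.9, 15.5]
gripper_width: 0.0006
```

Call:
{"method": "drive_tool", "body": {"plan": "0 0 0.04 0; 0 0 0.08 0; 0 0 0.12 0; 0 0 0.12 0"}}

```text
time_s: 28.22
tcp_pos: [0.5612, 0.0995, 0.0942]
eef_rot: [-179.9, -0.0, -81.5]
contact_force: [-8.8, -0.6, 24.4]
gripper_width: 0.0004
```

It stays solid at 24 N with fingertips at 0.0862, so the pin is seated. Retreating and handing in.

Call:
{"method": "drive_tool", "body": {"plan": "0 0 -0.3 0; 0 0 -1 0; 0 0 -3 0; 0 0 -6 0; 0 0 -10 0; 4 0 -12 0; 8 0 -12 0; 8 0 -12 0"}}

```text
time_s: 29.22
tcp_pos: [0.5724, 0.0183, 0.2114]
eef_rot: [180.0, 0.0, -81.7]
contact_force: [-0.8, 0.7, -0.4]
gripper_width: 0.0009
```

Run:
```python
from h import *
import pickle
_,b=pickle.load(open('c3.pkl','rb'));c=cam('scene')
g=lambda o:o[0]['frame'].astype(np.float32).mean(2)
print(g(b)[180:192,303:306].mean(1).round(),g(c)[180:192,303:306].mean(1).round())
s=r.get_state();print(s['time_s'],s['contact_force'],s['tcp_pos'])
r.close_job()
```

```text
[ 97.  99. 104. 106. 106. 106. 107. 106.  99.  70.  55.  56.] [ 95.  96. 100. 104. 104. 104. 104. 103. 100.  80.  53.  54.]
29.275 [-0.64615191  0.03881358  0.04944292] [0.57226647 0.01920095 0.21111266]
the job is handed in; nothing more can be done
```

The pin appears to be fully home in the fork, and I handed the job in at about 29 s of the 58 s allowed. No verdict was reported.

**What I did:** I stood the smaller grey pin from the block in the upper ear and pushed the arm clockwise by its stud in small steps. The readings I took stayed at 2.2 N or less. The pin dropped with the stud about where the pictures had predicted. I then pressed it with closed fingers, and the gripper finished clear of everything.

**Last checks:**
- **Seat:** the pin did not move under 24 N, well above the catch's 16 N maximum. The fingertips read 86.2 mm above the desk, and home is 86 mm.
- **Camera height:** after the first press, the head top stood 5.8 px above the fork's mouth. Home predicts 5.4 px, and resting on the ball predicts at least 6.8 px. That puts it about 1–2 mm higher than the fingertip reading does, which is within the picture's accuracy.
- **After the second press:** the head looked the same or very slightly lower.

**Not settled:**
- I never clearly saw the pin stop on the spring ball. It already looked almost home after it dropped, and the pictures show only about 1–2 mm of travel while I pressed.
- I did not measure the plate slip directly, but the low pushing forces make it unlikely.
- I did not measure the bystanders at the end; the gripper stayed away from them.

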